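# Move the safety cap to the open jar

### The arm

A 6-joint arm with a two-finger parallel gripper is mounted at the origin on the work surface. World frame = base frame: x ahead of the robot, y to its left, z up, the work surface at z = 0. Lengths are in m, angles in rad, forces in N, time in s.
With the tool pointing down it reaches from about 0.3 to 0.875 m from the base axis. Payload 6.4 kg.
Tool frame: the origin (TCP) lies between the finger pads; the fingertips stand tip_extent ahead of it and the grasp point (between the pads) lies 5 mm behind it (tip_extent is the distance from the TCP to the fingertips, in m); z points along the fingers, y is the direction in which the jaws open and shut (so a half turn about z gives the same grasp; the last joint's range is limited). The gripper opens to 85 mm and grips with 20 to 120 N. Pads are 22 mm wide; open, the fingers measure 114 mm over their backs; the gripper's body (76 mm by 85 mm) begins 54 mm behind the grasp point. The pads swing forward as they close: fully open they stand 13 mm farther back than shut.
Start: joints at [-1.458, 0.181, 1.607, -0, 1.354, -0.206], TCP at [0.18, -0.546, 0.245] pointing down, gripper open.
Joint ranges: [-2.99, 2.99], [-0.89, 2.07], [0.3, 2.58], [-1.14, 4.28], [0, 2.63], [-3.12, 3.12]. Speed limits (rad/s): [2.57, 2.57, 3.01, 3.14, 3.14, 3.14].

### API

Orientations are given as a unit quaternion [w, x, y, z].
In Python, from bench import * gives the robot as it stands.
- The arm moves only by the shell command python3 -m jog 'ROWS'. ROWS is JSON, a list of rows, each a list of 3 entries, a list of its own where there are three numbers: the shift along the tool's x, y, z in mm, then the turn, a rotation vector about the tool's x, y, z in rad, then the opening, from 0 (shut) to 1 (fully open). A call has 1 to 20 rows; each row is the pose to reach, as a shift and turn from the pose measured when the call began, along the tool's axes at that moment; what a row does not reach only later rows make up. A row lasts 1/12 s, in which the tool goes at most 41.7 mm and 7.16 degrees, less where a joint would pass 70% of its speed; a pose out of reach is approached as far as the arm can. A call with a gripper value outside its range is refused whole. The fingers move at their own pace and stop on an object; the grip force is fixed at half the most. Time passes only in rows, so rows that repeat a pose let the fingers close. It gives the time, the measured TCP pose, the force and the opening at its end, in the units of the state.
- get_obs(): the state, without advancing time (a new reading comes with each control period).
- camera(name): name is "scene" or "top"; returns (picture, depth): 400x640x3 uint8, red, green, blue; 400x640 float32, m along the optical axis (not along the pixel's ray), 0 where there is no reading.
- get_calibration(name): a dict with "fx", "fy", "cx", "cy" (pixels), "world_from_camera" (4x4, takes a point from camera to world coordinates). Camera axes: x right, y down, z forward; pixel columns grow to the right and rows downward; lengths in m; the calibration is good to about 2 mm. A picture is of the moment at which its call begins. get_calibration takes no time and is no camera call.
- hand_in(): hands the job in, once; it reports no verdict.
The state is a dict: "time_s": time; "q": joint angles; "dq": joint speeds; "joint_efforts": joint torques, N m; "eef_pos": TCP position; "eef_rot": TCP orientation; "wrist_force": force on the tool from outside, world axes, zero at the start; "torque": the same for the moment, N m; "opening": opening from 0.0 (shut) to 1.0 (fully open).
Only numpy, scipy, OpenCV 4.12 (cv2) and the standard library are available. Lean on these libraries where they do the work, as an engineer would, in place of code of your own. Each camera call takes 0.05 s, during which the arm holds its last target.

### The job

Two identical safety jars stand in blue bottle carriers: one wears the only push-and-turn safety cap, the other stands open. Press the cap down firmly and turn it anticlockwise to free it, set it down right way up on the table and let go to take it again the other way round (at each jar the neighbouring bottles leave room for fingers on two sides only), then fit it on the open jar, press down firmly, turn it clockwise to its stop and let it spring up, locked. Never force it round without pressing, and leave the tape roll, glue bottle and glass pot where they stand.

Things in the scene. Friction and masses are not known exactly. Their poses are not given: they have to be found in the camera images.
- cap: White round safety cap, 60 mm across, 30 mm tall, about 75 g; a raised rib (50 x 7 mm, 4 mm high) crosses its top. Origin: centre of its underside; z up, x along the rib. Starts locked on jar A. Can be gripped round the skirt in any direction. Two inner lugs (8 mm wide, 5 mm tall) at the skirt's foot lie under the rib's two ends, so a half turn gives the same cap.
- cap_top (a point): Centre of the rib's top, 34 mm above the cap's underside; axes as cap. Inside the cap is a sprung liner that the jar's rim pushes on: about 4 N at first touch, 7 N at the locked height, 13 N when pressed 7 mm below the locked height; it bottoms out 9 mm below it.
- carrier_a: Fixed blue carrier, 176 x 86 x 60 mm tall: jar A (starts capped) in the middle and fixed paint bottles (40 mm across, 172 tall), axes 58 mm to either side. Origin: on the jar's axis at table level, z up, x = the rib when LOCKED. The row (long side) runs 115 deg anticlockwise from x seen from above, so fingers have room only within some 50 deg of the line 25 deg anticlockwise from x.
- carrier_b: The same carrier with jar B, which starts open. Origin: on the jar's axis at table level, z up, x = the rib when LOCKED. But here the row (long side) runs 25 deg anticlockwise from x seen from above, so fingers have room only within some 50 deg of the line 115 deg anticlockwise from x. Jar: body 72 mm across, shoulder 95 mm above the table.
- carrier_a_neck (a point): On jar A's axis, 120 mm above the table, at the underside of the neck's flange (flange 50 mm across, 5 mm thick; neck 38 mm across, its rim 8 mm above this point). Axes as carrier_a. A locked cap has its underside 5 mm below this point.
- carrier_b_neck (a point): The same on jar B, axes as carrier_b. A cap put on over the slots (within 5 deg and 1.5 mm) rests on its spring, underside 2 mm below this point. A 5 mm tooth under the flange bars the turn: on either jar the cap turns only with its underside pressed 11 to 14 mm below this point (locked: 5 mm; best 12 mm).
- carrier_a_slot (a point): One of jar A's two entry slots, 24 mm from the axis, 50 deg (0.873 rad) anticlockwise from x of carrier_a seen from above; the other is opposite. Small ridges on the jar's shoulder mark them. Turn the pressed cap 50 deg anticlockwise from locked: its rib then lies over the slots and it lifts off.
- carrier_b_slot (a point): The same on jar B: slots 50 deg anticlockwise from x of carrier_b. The cap goes on with its rib over the slots, is pressed and turned 50 deg clockwise to the stop (about 5 deg of play there), then springs up some 7 mm into the lock.
- tape: Cardboard-brown tape roll lying flat, 84 mm across, 24 mm high; origin at the centre of its underside. Leave it alone.
- glue: White glue bottle with an orange cap, 44 mm across, 120 mm tall; origin at the centre of its underside. Leave it alone.
- pot: Small glass pot with a white lid, 56 mm across, 60 mm tall; origin at the centre of its underside. Leave it alone.
Mind the look-alikes: they are no part of the job. What is shaped like the cap but purple or yellow is not meant.

How it is judged:
By the outcome, as a careful person would: the job done as asked, in the order asked, and still so for the second after the job is handed in, with the robot touching nothing.
It also fails if it takes over 58 s, if anything falls off the work surface, if the arm or the gripper's body presses on something with over 40 N, if the wrist force passes 120 N, or if a joint passes its speed limit or range.

## Working session

There is one attempt and no reset: what is moved stays moved. The work goes in short steps, Python scripts to look and compute and a shell command to move; the robot and the scene stay as the last step left them, time stands still between calls to the robot, and variables do not carry over. Pictures are saved under pics/ and viewed, and the job is handed in when it is done.

```bash
ls; mkdir -p pics
python3 - <<'E'
from bench import *
import cv2,numpy as np
print(get_obs())
for n in ("scene","top"):
    p,d=camera(n); cv2.imwrite(f"pics/{n}0.png",p[:,:,::-1]); np.save(f"pics/{n}0.npy",d)
    c=get_calibration(n); print(n,c)
E
```

```text
pics
{'time_s': 0.0, 'q': array([-1.45830892e+00,  1.81524847e-01,  1.60800897e+00,  2.95527779e-06,
        1.35378407e+00, -2.06296062e-01]), 'dq': array([-9.52644810e-04,  4.59014929e-05, -5.29460033e-04, -4.51187649e-04,
       -5.73675766e-04,  6.83259446e-05]), 'joint_efforts': array([-9.71272784e-04, -4.44869900e+01, -3.51342058e+01, -4.12843683e-04,
        9.06792877e-03, -3.62164826e-05]), 'eef_pos': array([ 0.1801713 , -0.5454926 ,  0.24439277]), 'eef_rot': array([-8.61597137e-04,  9.87323692e-01,  1.58717309e-01,  4.18865893e-05]), 'wrist_force': array([-0.39382353, -0.8795796 ,  0.44510867]), 'torque': array([ 0.06502525,  0.00853069, -0.00622989]), 'opening': 0.9977092706581094}
scene {'fx': 519.3735828681612, 'fy': 519.3735828681612, 'cx': 315.38580117391103, 'cy': 194.95450389462994, 'world_from_camera': array([[ 0.35897448,  0.71188174, -0.60362382,  1.38950129],
       [ 0.93334579, -0.27260538,  0.23356356, -0.34911349],
       [ 0.00171853, -0.64723311, -0.7622902 ,  1.12452774],
       [ 0.        ,  0.        ,  0.        ,  1.        ]])}
top {'fx': 424.9007999899351, 'fy': 424.9007999899351, 'cx': 315.58308013109274, 'cy': 196.45321670317432, 'world_from_camera': array([[-0.01280888, -0.99468407,  0.10217405,  0.45813136],
       [-0.99954521,  0.01552692,  0.02585126, -0.06106391],
       [-0.02730028, -0.10179645, -0.99443058,  1.16510731],
       [ 0.        ,  0.        ,  0.        ,  1.        ]])}
```

View pics/scene0.png

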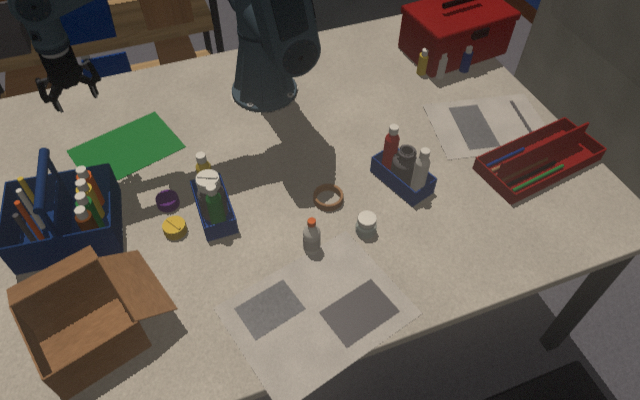

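View pics/top0.png

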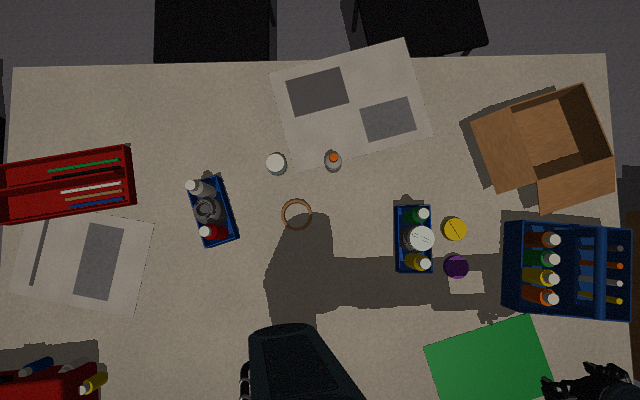

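Jar A (white cap) sits near top pixel (421,238) and open jar B near (208,210). Next I'll enlarge both.

```bash
cat > h.py <<'E'
from bench import *
import cv2,numpy as np
from scipy.spatial.transform import Rotation as R
def pix2plane(n,u,v,z):
    c=get_calibration(n);T=c["world_from_camera"]
    d=T[:3,:3]@np.array([(u-c["cx"])/c["fx"],(v-c["cy"])/c["fy"],1]);o=T[:3,3]
    return o+d*(z-o[2])/d[2]
def w2p(n,P):
    c=get_calibration(n);T=np.linalg.inv(c["world_from_camera"])
    q=T[:3,:3]@np.asarray(P,float)+T[:3,3]
    return q[0]/q[2]*c["fx"]+c["cx"],q[1]/q[2]*c["fy"]+c["cy"]
def cloud(n,d):
    c=get_calibration(n);T=c["world_from_camera"]
    v,u=np.mgrid[:400,:640]
    P=np.stack([(u-c["cx"])/c["fx"]*d,(v-c["cy"])/c["fy"]*d,d],-1)
    return P@T[:3,:3].T+T[:3,3]
def crop(img,u0,v0,u1,v1,s,out):
    cv2.imwrite(out,cv2.resize(img[v0:v1,u0:u1],None,fx=s,fy=s,interpolation=cv2.INTER_CUBIC))
E
python3 - <<'E'
from h import *
t=cv2.imread("pics/top0.png");s=cv2.imread("pics/scene0.png")
a=cv2.resize(t[195:280,385:475],None,fx=6,fy=6,interpolation=cv2.INTER_CUBIC)
cv2.imwrite("pics/ta.png",a)
crop(t,170,165,260,255,6,"pics/tb.png")
crop(s,170,140,250,240,6,"pics/sa.png")
crop(s,365,115,445,205,6,"pics/sb.png")
for n in("top","scene"):
    d=np.load(f"pics/{n}0.npy");P=cloud(n,d)
    im=cv2.imread(f"pics/{n}0.png")
    for nm,z0,z1,x0,x1,y0,y1 in (("cap",.135,.16,.2,.6,-.5,0),("B",.121,.135,.2,.6,0,.4),("tall",.166,.18,.2,.6,-.5,.4)):
        m=(d>0)&(P[...,2]>z0)&(P[...,2]<z1)&(P[...,0]>x0)&(P[...,0]<x1)&(P[...,1]>y0)&(P[...,1]<y1)
        nn,l,st,ce=cv2.connectedComponentsWithStats(m.astype(np.uint8))
        for i in range(1,nn):
            if st[i,4]>15: print(n,nm,st[i],P[l==i].mean(0).round(4),(P[l==i].min(0)[:2]+P[l==i].max(0)[:2])/2)
E
```

```text
top cap [413 208  12  14  60] [ 0.5142 -0.2774  0.1422] [ 0.51626284 -0.28149796]
top cap [408 226  27  25 523] [ 0.4599 -0.2843  0.1442] [ 0.4599808 -0.2849302]
top cap [415 256  12  14  58] [ 0.4054 -0.2767  0.1413] [ 0.40196199 -0.28229167]
top B [188 184  17  12  53] [0.584  0.2556 0.1297] [0.58669451 0.26272076]
top B [193 199  20  21 163] [0.5379 0.2463 0.1244] [0.53839995 0.24630814]
top B [203 224  15  16  66] [0.4823 0.2196 0.1298] [0.48243054 0.22585817]
top tall [185 182  11   9  79] [0.5914 0.2638 0.17  ] [0.59023079 0.2636008 ]
top tall [418 208  11  11  97] [ 0.5175 -0.2853  0.1711] [ 0.51760301 -0.28487345]
top tall [199 226  11  11  96] [0.4828 0.2283 0.1707] [0.48279773 0.22857779]
top tall [419 258  12  11 100] [ 0.4022 -0.2849  0.1708] [ 0.40242931 -0.28440222]
scene cap [195 158  25  32 456] [ 0.4506 -0.2864  0.1463] [ 0.44347419 -0.28593002]
scene cap [206 192  15  11 120] [ 0.528  -0.2872  0.1443] [ 0.52453878 -0.28679088]
scene B [385 136  15  10  67] [0.4952 0.2221 0.1289] [0.49023846 0.22727781]
scene B [398 144  19  15 147] [0.5414 0.2446 0.1266] [0.5400097  0.24679559]
scene B [415 157   5  10  22] [0.5909 0.2473 0.1294] [0.58872619 0.24905959]
scene tall [389 123  10   9  65] [0.4858 0.2273 0.1725] [0.48311719 0.22843227]
scene tall [420 147  10   8  46] [0.5923 0.2621 0.1728] [0.59085146 0.26320336]
scene tall [196 151  10   9  73] [ 0.4048 -0.2856  0.1731] [ 0.40358119 -0.28556493]
scene tall [206 183  11  10  84] [ 0.5212 -0.2864  0.1728] [ 0.51757733 -0.28616534]
```

Run:
```python
import cv2,numpy as np
def pad(a,h,w):
    o=np.zeros((h,w,3),np.uint8);a=a[:h,:w];o[:a.shape[0],:a.shape[1]]=a;return o
L=[cv2.imread(f"pics/{n}.png") for n in("ta","tb","sa","sb")]
L=[cv2.resize(x,None,fx=.5*400/270,fy=.5*400/270) for x in L]
cv2.imwrite("pics/m1.png",np.hstack([pad(L[0],400,400),pad(L[1],400,400)]))
cv2.imwrite("pics/m2.png",np.hstack([pad(L[2],450,400),pad(L[3],450,400)]))
```

```text
(no output)
```

View pics/m1.png

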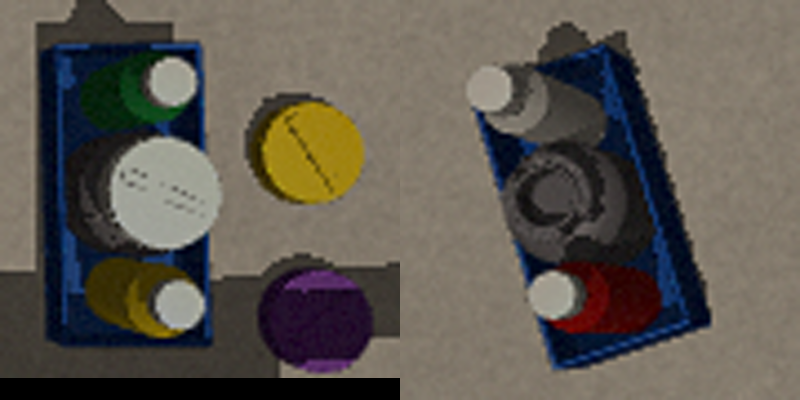

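View pics/m2.png

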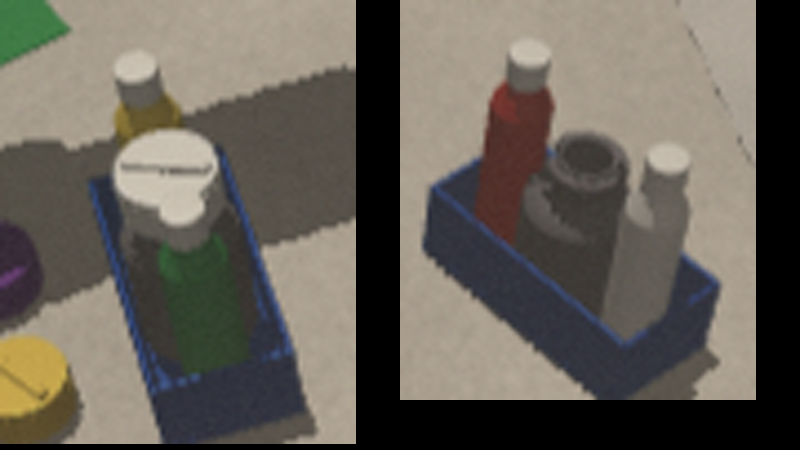

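Cap rib lies about 65–67° in world, row A about 0°, row B about 18°. I'll overlay the model outlines to refine these.

```bash
cat > ov.py <<'E'
from h import *
def overlay(n,img,cx,cy,row,kind,win,s,out):
    u0,v0,u1,v1=win
    im=cv2.resize(img[v0:v1,u0:u1],None,fx=s,fy=s,interpolation=cv2.INTER_CUBIC)
    def pl(P,col,closed=True):
        q=np.array([[((a+.5-u0)*s-.5),((b+.5-v0)*s-.5)] for a,b in (w2p(n,p) for p in P)])
        cv2.polylines(im,[np.round(q*8).astype(np.int32)],closed,col,1,cv2.LINE_AA,3)
    t=np.linspace(0,2*np.pi,60,endpoint=False)
    circ=lambda x,y,z,r:[(x+r*np.cos(a),y+r*np.sin(a),z) for a in t]
    r=np.radians(row);e=np.array([np.cos(r),np.sin(r)]);f=np.array([-e[1],e[0]]);c=np.array([cx,cy])
    pl([(*(c+i*.088*e+j*.043*f),.06) for i,j in((1,1),(1,-1),(-1,-1),(-1,1))],(0,255,255))
    pl([(*(c+i*.088*e+j*.043*f),.0) for i,j in((1,1),(1,-1),(-1,-1),(-1,1))],(0,160,255))
    for k in(1,-1):
        b=c+k*.058*e; pl(circ(*b,.172,.012),(255,0,255))
    if kind=="A":
        pl(circ(cx,cy,.145,.03),(0,0,255))
        a=np.radians(row-115);g=np.array([np.cos(a),np.sin(a)]);h=np.array([-g[1],g[0]])
        pl([(*(c+i*.025*g+j*.0035*h),.149) for i,j in((1,1),(1,-1),(-1,-1),(-1,1))],(0,255,0))
    else:
        pl(circ(cx,cy,.125,.025),(0,0,255));pl(circ(cx,cy,.128,.019),(0,255,0))
        a=np.radians(row+25);g=np.array([np.cos(a),np.sin(a)])
        for k in(1,-1): pl([(*(c+k*.026*g),.095),(*(c+k*.036*g),.095)],(0,255,0),False)
    cv2.imwrite(out,im)
E
python3 - <<'E'
from ov import *
t=cv2.imread("pics/top0.png");s=cv2.imread("pics/scene0.png")
overlay("top",t,.460,-.285,-.2,"A",(385,195,445,285),6,"pics/o1.png")
overlay("top",t,.537,.246,18,"B",(175,165,250,255),6,"pics/o2.png")
overlay("scene",s,.460,-.285,-.2,"A",(175,140,250,240),6,"pics/o3.png")
overlay("scene",s,.537,.246,18,"B",(365,115,445,210),6,"pics/o4.png")
def p(f):
    a=cv2.imread(f);o=np.zeros((600,400,3),np.uint8);a=a[:600,:400] if a.shape[1]<=400 else a[:600,:480];o=np.zeros((600,a.shape[1],3),np.uint8);o[:a.shape[0]]=a;return o
cv2.imwrite("pics/oA.png",np.hstack([p("pics/o1.png")[:,:350],p("pics/o3.png")[:,:450]]))
b=np.hstack([p("pics/o2.png"),p("pics/o4.png")]);cv2.imwrite("pics/oB.png",cv2.resize(b,None,fx=800/b.shape[1],fy=800/b.shape[1]))
E
```

```text
(no output)
```

View pics/oA.png

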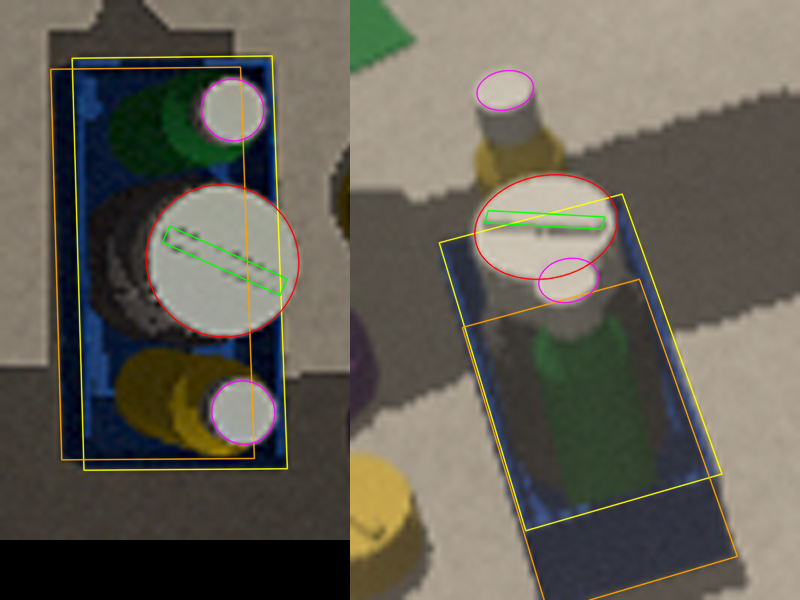

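View pics/oB.png

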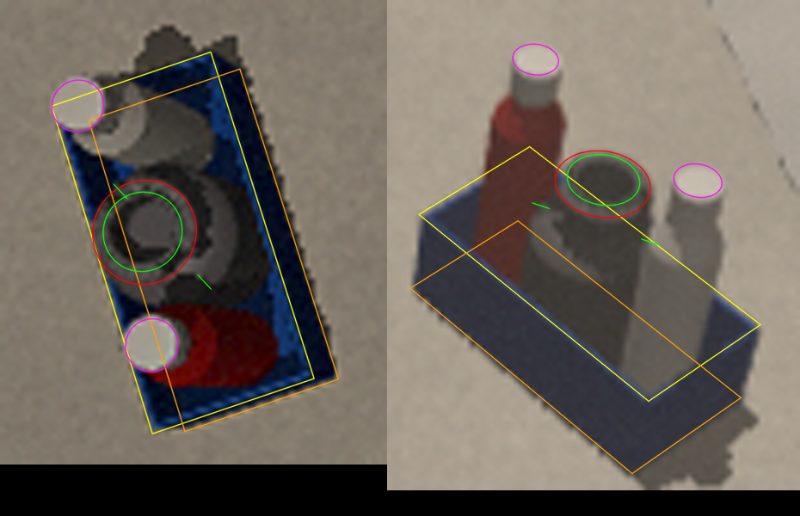

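Run:
```python
import bench
print([x for x in dir(bench) if not x.startswith('_')])
print(getattr(bench,'tip_extent',None))
from h import *
o=get_obs();w,x,y,z=o["eef_rot"];M=R.from_quat([x,y,z,w]).as_matrix();print(M.round(3))
print("tool y angle",np.degrees(np.arctan2(M[1,1],M[0,1])),"q1-..",np.degrees(o["q"][[0,5]]))
```

```text
['MotionError', 'camera', 'get_calibration', 'get_obs', 'hand_in', 'tip_extent']
0.014
[[ 0.95   0.313 -0.   ]
 [ 0.313 -0.95   0.002]
 [ 0.    -0.002 -1.   ]]
tool y angle -71.73426415515108 q1-.. [-83.55318168 -11.81922126]
```

```bash
cat > d.py <<'E'
from h import *
import sys
def delta(x,y,z,yawY):
    o=get_obs();w,a,b,c=o["eef_rot"];r0=R.from_quat([a,b,c,w]);M=r0.as_matrix()
    t=np.radians(yawY);yy=np.array([np.cos(t),np.sin(t),0]);zz=np.array([0,0,-1.]);xx=np.cross(yy,zz)
    r1=R.from_matrix(np.stack([xx,yy,zz],1))
    s=M.T@(np.array([x,y,z])-o["eef_pos"])*1000
    print("shift",s.round(1),"turn",(r0.inv()*r1).as_rotvec().round(4))
def st():
    o=get_obs();w,a,b,c=o["eef_rot"];M=R.from_quat([a,b,c,w]).as_matrix()
    print("t",round(o["time_s"],2),"pos",o["eef_pos"].round(4),"yawY",np.degrees(np.arctan2(M[1,1],M[0,1])).round(2),"tilt",M[:2,2].round(4),"F",o["wrist_force"].round(1),"T",o["torque"].round(2),"op",round(o["opening"],3),"q6",np.degrees(o["q"][5]).round(1))
if __name__=="__main__":
    st()
    if len(sys.argv)>4: delta(*map(float,sys.argv[1:5]))
E
python3 d.py .460 -.285 .20 -115
python3 - <<'E'
from h import *
for u,v in((297,213),(333,160),(355,240),(365,235),(276,163)): print(u,v,pix2plane("top",u,v,.02).round(3))
E
```

```text
t 0.1 pos [ 0.1802 -0.5455  0.2445] yawY -71.73 tilt [-0.0002  0.0016] F [ 0.1 -0.5 -0.3] T [-0.01 -0.    0.03] op 1.001 q6 -11.8
shift [ 347.3 -159.6   44.9] turn [-1.600e-03  3.000e-04  7.551e-01]
297 213 [0.532 0.02  0.02 ]
333 160 [ 0.675 -0.08   0.02 ]
355 240 [ 0.457 -0.135  0.02 ]
365 235 [ 0.47  -0.162  0.02 ]
276 163 [0.67  0.076 0.02 ]
```

```bash
python3 -m jog '[[[35,-16,0],[0,0,0.08],1],[[70,-32,0],[0,0,0.16],1],[[110,-50,0],[0,0,0.25],1],[[145,-67,5],[0,0,0.33],1],[[180,-83,10],[0,0,0.4],1],[[215,-99,18],[0,0,0.48],1],[[250,-115,25],[0,0,0.56],1],[[285,-131,33],[0,0,0.64],1],[[320,-147,40],[0,0,0.72],1],[[347.3,-159.6,44.9],[-0.0016,0,0.755],1],[[347.3,-159.6,44.9],[-0.0016,0,0.755],1],[[347.3,-159.6,44.9],[-0.0016,0,0.755],1]]'; python3 d.py .460 -.285 .127 -115
```

```text
time_s: 1.1
eef_pos: [0.4605, -0.2834, 0.1991]
eef_rot: [-0.0, 0.977, -0.215, -0.001]
wrist_force: [0.2, 0.2, 0.0]
opening: 1.002
t 1.1 pos [ 0.4605 -0.2834  0.1991] yawY -114.77 tilt [-0.0016  0.0011] F [0.2 0.2 0. ] T [-0.04 -0.01  0.01] op 1.002 q6 70.6
shift [ 0.4  1.7 72.1] turn [-0.0003  0.0019  0.0039]
```

```bash
python3 -m jog '[[[0.4,1.7,15],[0,0.002,0.004],1],[[0.4,1.7,35],[0,0.002,0.004],1],[[0.4,1.7,55],[0,0.002,0.004],1],[[0.4,1.7,68],[0,0.002,0.004],1],[[0.4,1.7,72],[0,0.002,0.004],1],[[0.4,1.7,72],[0,0.002,0.004],1],[[0.4,1.7,72],[0,0.002,0.004],1]]'; python3 d.py .460 -.285 .127 -115
python3 - <<'E'
from h import *
p,d=camera("scene");p=p[:,:,::-1];q,_=camera("top");q=q[:,:,::-1]
cv2.imwrite("pics/g1.png",np.hstack([cv2.resize(p[110:250,140:280],(400,400)),cv2.resize(q[180:300,360:480],(400,400))]))
E
```

```text
time_s: 1.68
eef_pos: [0.4599, -0.2859, 0.1277]
eef_rot: [0.0, 0.976, -0.217, 0.0]
wrist_force: [0.4, -1.1, 0.4]
opening: 0.999
t 1.68 pos [ 0.4599 -0.2859  0.1277] yawY -115.05 tilt [ 0.0005 -0.0002] F [ 0.4 -1.1  0.4] T [-0.04 -0.   -0.  ] op 0.999 q6 70.6
shift [-0.2 -0.8  0.7] turn [-0.     -0.0006 -0.0009]
```

View pics/g1.png

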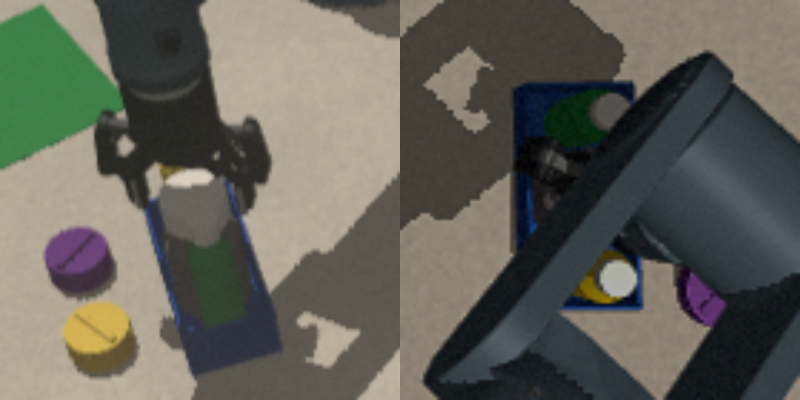

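The fingers straddle the cap with the bottles clear of them, so I'll close.

```bash
python3 -m jog '[[[0,-0.8,0.5],[0,0,0],0.9],[[0,-0.8,0.5],[0,0,0],0.8],[[0,-0.8,0.5],[0,0,0],0.7],[[0,-0.8,0.5],[0,0,0],0.5],[[0,-0.8,0.5],[0,0,0],0],[[0,-0.8,0.5],[0,0,0],0],[[0,-0.8,0.5],[0,0,0],0],[[0,-0.8,0.5],[0,0,0],0]]'; python3 d.py .460 -.285 .127 -115
```

```text
time_s: 2.45
eef_pos: [0.4611, -0.2856, 0.1285]
eef_rot: [0.001, 0.976, -0.217, 0.001]
wrist_force: [-0.3, 0.2, 4.9]
opening: 0.688
t 2.45 pos [ 0.4611 -0.2856  0.1285] yawY -115.02 tilt [ 0.0025 -0.0021] F [-0.3  0.2  4.9] T [ 0.01  0.13 -0.03] op 0.688 q6 70.7
shift [-1.3 -0.   1.5] turn [ 0.0009 -0.0032 -0.0004]
```

```bash
python3 -m jog '[[[-1,0,2],[0,-0.003,0],0],[[-1,0,4],[0,-0.003,0],0],[[-1,0,6],[0,-0.003,0],0],[[-1,0,7.5],[0,-0.003,0],0],[[-1,0,7.5],[0,-0.003,0],0],[[-1,0,7.5],[0,-0.003,0],0]]'; python3 d.py .460 -.285 .121 -65
python3 - <<'E'
from h import *
p,d=camera("scene");p=p[:,:,::-1]
crop(p,170,120,250,220,6,"pics/g2.png")
E
```

```text
time_s: 2.95
eef_pos: [0.4611, -0.2856, 0.1226]
eef_rot: [0.001, 0.976, -0.217, 0.001]
wrist_force: [-1.1, 1.4, 11.5]
opening: 0.688
t 2.95 pos [ 0.4611 -0.2856  0.1226] yawY -115.02 tilt [ 0.0016 -0.0022] F [-1.1  1.4 11.5] T [ 0.32  0.13 -0.02] op 0.688 q6 70.7
shift [-1.3 -0.1  1.6] turn [ 0.0023 -0.0017 -0.8729]
```

View pics/g2.png

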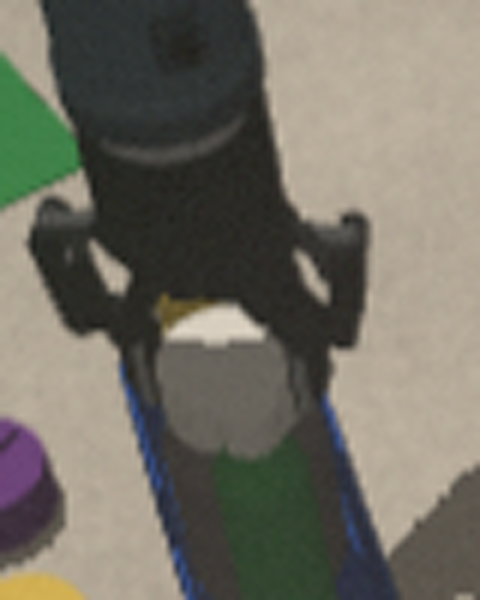

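```bash
python3 -m jog '[[[-1,0,2.5],[0,-0.002,0],0],[[-1,0,3.4],[0,-0.002,0],0],[[-1,0,3.4],[0,-0.002,0],0],[[-1,0,3.4],[0,-0.002,0],0]]'; python3 d.py .460 -.285 .121 -65
```

```text
time_s: 3.33
eef_pos: [0.4611, -0.2856, 0.1211]
eef_rot: [0.001, 0.976, -0.216, 0.001]
wrist_force: [-2.1, 3.7, 15.2]
opening: 0.69
t 3.33 pos [ 0.4611 -0.2856  0.1211] yawY -115.01 tilt [ 0.0016 -0.0026] F [-2.1  3.7 15.2] T [0.51 0.36 0.  ] op 0.69 q6 70.7
shift [-1.3 -0.1  0.1] turn [ 0.0027 -0.0017 -0.8728]
```

```bash
python3 -m jog '[[[0,0,1.8],[0,0,-0.07],0],[[0,0,1.8],[0,0,-0.15],0],[[0,0,1.8],[0,0,-0.23],0],[[0,0,1.8],[0,0,-0.31],0],[[0,0,1.8],[0,0,-0.39],0]]'; python3 d.py .461 -.2856 .121 -65
```

```text
time_s: 3.75
eef_pos: [0.462, -0.2858, 0.121]
eef_rot: [0.002, 1.0, -0.022, 0.002]
wrist_force: [-1.9, 3.7, 13.3]
opening: 0.69
t 3.75 pos [ 0.462  -0.2858  0.121 ] yawY -92.47 tilt [ 0.0036 -0.0033] F [-1.9  3.7 13.3] T [ 0.65  0.28 -0.41] op 0.69 q6 48.2
shift [-1.1 -0.2  0. ] turn [ 0.004  -0.003  -0.4794]
```

```bash
python3 -m jog '[[[-0.5,0,1.7],[0.002,-0.002,-0.08],0],[[-0.5,0,1.7],[0.002,-0.002,-0.16],0],[[-0.5,0,1.7],[0.002,-0.002,-0.24],0],[[-0.5,0,1.7],[0.002,-0.002,-0.32],0],[[-0.5,0,1.7],[0.002,-0.002,-0.4],0],[[-0.5,0,1.7],[0.002,-0.002,-0.48],0],[[-0.5,0,1.7],[0.002,-0.002,-0.48],0]]'; python3 d.py .461 -.2856 .121 -65
python3 - <<'E'
from h import *
p,d=camera("scene");p=p[:,:,::-1]
crop(p,170,120,250,220,6,"pics/g3.png")
E
```

```text
time_s: 4.33
eef_pos: [0.462, -0.2859, 0.1209]
eef_rot: [0.001, 0.976, 0.219, 0.001]
wrist_force: [-3.3, 3.5, 13.2]
opening: 0.692
t 4.33 pos [ 0.462  -0.2859  0.1209] yawY -64.7 tilt [ 0.0022 -0.0022] F [-3.3  3.5 13.2] T [0.57 0.49 0.31] op 0.692 q6 20.4
shift [-0.8 -0.7 -0.1] turn [ 0.0029 -0.0011  0.0052]
```

View pics/g3.png

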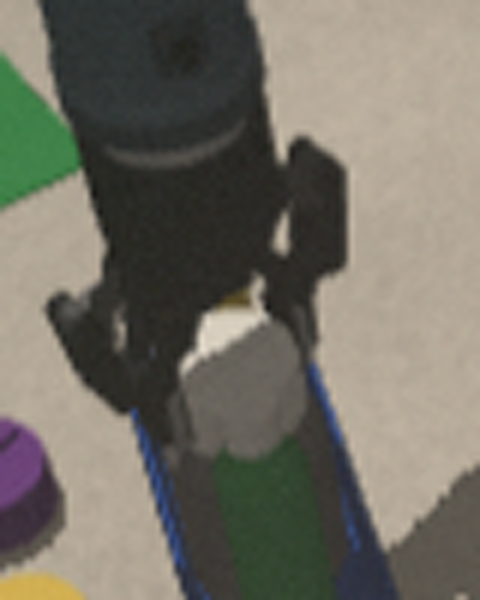

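```bash
python3 -m jog '[[[0,0,-3],[0,0,0],0],[[0,0,-6],[0,0,0],0],[[0,0,-9],[0,0,0],0],[[0,0,-11],[0,0,0],0],[[0,0,-11],[0,0,0],0]]'; python3 d.py .461 -.2856 .132 -65
```

```text
time_s: 4.8
eef_pos: [0.462, -0.2859, 0.132]
eef_rot: [0.001, 0.976, 0.218, 0.001]
wrist_force: [-1.5, -0.5, 3.8]
opening: 0.688
t 4.8 pos [ 0.462  -0.2859  0.132 ] yawY -64.87 tilt [ 0.0021 -0.0022] F [-1.5 -0.5  3.8] T [0.02 0.07 0.02] op 0.688 q6 20.6
shift [-0.8 -0.6 -0. ] turn [ 0.0029 -0.001   0.0023]
```

```bash
python3 -m jog '[[[0,0,-15],[0,0,0],0],[[0,0,-40],[0,0,0],0],[[0,0,-65],[0,0,0],0],[[0,0,-78],[0,0,0],0],[[0,0,-78],[0,0,0],0]]'; python3 d.py .45 -.13 .03 -65
python3 - <<'E'
from h import *
p,d=camera("scene");p=p[:,:,::-1]
crop(p,160,60,260,180,5,"pics/g4.png")
E
```

```text
time_s: 5.22
eef_pos: [0.4632, -0.2868, 0.2129]
eef_rot: [0.003, 0.976, 0.218, 0.002]
wrist_force: [0.2, 0.1, -1.3]
opening: 0.691
t 5.22 pos [ 0.4632 -0.2868  0.2129] yawY -64.87 tilt [ 0.006  -0.0058] F [ 0.2  0.1 -1.3] T [-0.03 -0.02  0.02] op 0.691 q6 20.6
shift [  54.1 -149.   181.9] turn [ 0.0078 -0.003   0.0023]
```

View pics/g4.png

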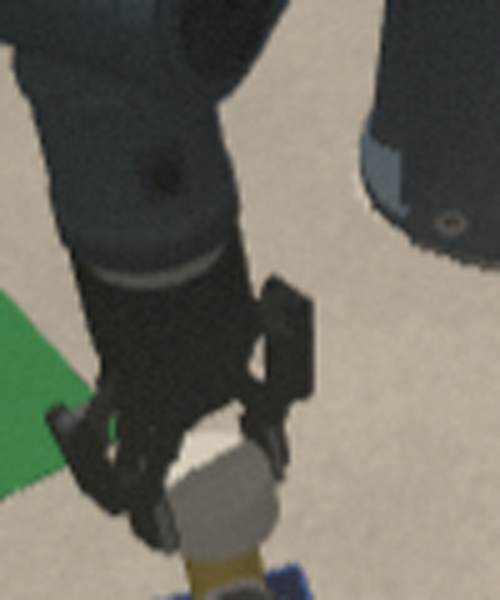

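The cap is off and held level. Carrying it to the free spot.

```bash
python3 -m jog '[[[12,-33,0],[0.004,-0.001,0],0],[[24,-66,0],[0.008,-0.003,0],0],[[36,-100,10],[0.008,-0.003,0],0],[[46,-130,35],[0.008,-0.003,0],0],[[54,-149,70],[0.008,-0.003,0],0],[[54,-149,105],[0.008,-0.003,0],0],[[54,-149,140],[0.008,-0.003,0],0],[[54,-149,165],[0.008,-0.003,0],0],[[54,-149,185],[0.008,-0.003,0.002],0],[[54,-149,190],[0.008,-0.003,0.002],0],[[54,-149,190],[0.008,-0.003,0.002],0]]'; python3 d.py .45 -.13 .0145 -65
python3 - <<'E'
from h import *
p,d=camera("scene");p=p[:,:,::-1]
u,v=map(int,w2p("scene",(.45,-.13,.02)));print(u,v)
crop(p,u-50,v-60,u+50,v+60,5,"pics/g5.png")
E
```

```text
time_s: 6.18
eef_pos: [0.4462, -0.1276, 0.0175]
eef_rot: [-0.004, 0.976, 0.217, -0.003]
wrist_force: [-0.1, -0.1, -0.5]
opening: 0.691
t 6.18 pos [ 0.4462 -0.1276  0.0175] yawY -64.99 tilt [-0.0077  0.0055] F [-0.1 -0.1 -0.5] T [ 0.08 -0.05 -0.01] op 0.691 q6 34.3
shift [2.4 3.8 2.9] turn [-0.0082  0.0047  0.0002]
267 190
```

View pics/g5.png

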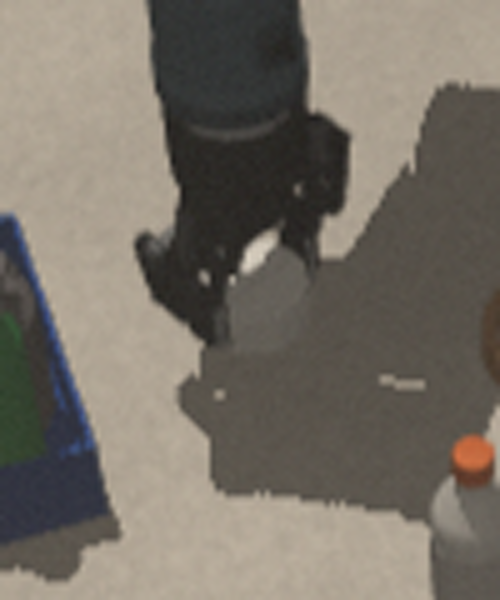

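```bash
python3 -m jog '[[[0,0,1],[-0.008,0.005,0],0],[[0,0,2],[-0.008,0.005,0],0],[[0,0,3],[-0.008,0.005,0],0],[[0,0,3.5],[-0.008,0.005,0],0],[[0,0,3.5],[-0.008,0.005,0],0]]'; python3 d.py .45 -.13 .0145 -65
```

```text
time_s: 6.65
eef_pos: [0.448, -0.1286, 0.0162]
eef_rot: [0.001, 0.976, 0.217, 0.002]
wrist_force: [0.5, 0.5, -1.5]
opening: 0.696
t 6.65 pos [ 0.448  -0.1286  0.0162] yawY -64.99 tilt [ 0.0041 -0.002 ] F [ 0.5  0.5 -1.5] T [-0.03 -0.04 -0.01] op 0.696 q6 34.3
shift [1.2 2.1 1.7] turn [ 0.0035 -0.0029  0.0002]
```

```bash
python3 -m jog '[[[0,0,1.5],[0.002,-0.002,0],0],[[0,0,2.5],[0.002,-0.002,0],0],[[0,0,3],[0.002,-0.002,0],0]]'; python3 d.py .45 -.13 .0145 -65
```

```text
time_s: 6.9
eef_pos: [0.4484, -0.1289, 0.0139]
eef_rot: [0.001, 0.976, 0.217, 0.001]
wrist_force: [-4.4, 1.2, 16.3]
opening: 0.691
t 6.9 pos [ 0.4484 -0.1289  0.0139] yawY -64.99 tilt [ 0.0018 -0.0013] F [-4.4  1.2 16.3] T [ 0.54  0.76 -0.05] op 0.691 q6 34.3
shift [ 1.   1.6 -0.6] turn [ 0.0019 -0.0011  0.0002]
```

On the table (contact at z 0.0139). Releasing.

```bash
python3 -m jog '[[[0,0,0.3],[0,0,0],0],[[0,0,0.3],[0,0,0],0.8],[[0,0,0],[0,0,0],1],[[0,0,0],[0,0,0],1],[[0,0,-10],[0,0,0],1],[[0,0,-35],[0,0,0],1],[[0,0,-60],[0,0,0],1],[[0,0,-60],[0,0,-0.1],1]]'; python3 d.py .4484 -.1289 .07 25
python3 - <<'E'
from h import *
p,d=camera("scene");p=p[:,:,::-1]
P=cloud("scene",d)
m=(d>0)&(P[...,2]>.025)&(P[...,2]<.04)&(abs(P[...,0]-.448)<.05)&(abs(P[...,1]+.129)<.05)
print(m.sum(),P[m].mean(0),(P[m].min(0)+P[m].max(0))/2)
crop(p,217,130,317,250,5,"pics/g6.png")
E
```

```text
time_s: 7.57
eef_pos: [0.4512, -0.1304, 0.0786]
eef_rot: [0.004, 0.964, 0.265, 0.003]
wrist_force: [2.1, 0.1, -0.1]
opening: 1.002
t 7.57 pos [ 0.4512 -0.1304  0.0786] yawY -59.26 tilt [ 0.0081 -0.0051] F [ 2.1  0.1 -0.1] T [ 0.03 -0.03 -0.02] op 1.002 q6 28.6
shift [-1.6 -2.8  8.6] turn [ 0.0101  0.0027 -1.4706]
297 [ 0.45094421 -0.12981842  0.03197394] [ 0.44882049 -0.12885561  0.03222617]
```

View pics/g6.png

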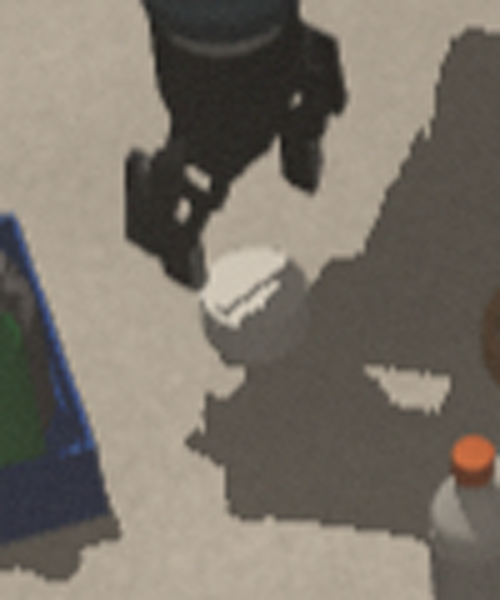

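```bash
python3 -m jog '[[[-1,-1,-10],[0.005,0,-0.12],1],[[-1,-1,-20],[0.01,0.001,-0.24],1],[[-1,-2,-20],[0.01,0.002,-0.36],1],[[-1,-2,-20],[0.01,0.002,-0.48],1],[[-1,-2,-20],[0.01,0.002,-0.6],1],[[-1,-2,-20],[0.01,0.002,-0.72],1],[[-1,-2,-20],[0.01,0.002,-0.84],1],[[-1,-2,-20],[0.01,0.002,-0.96],1],[[-1,-2,-20],[0.01,0.002,-1.08],1],[[-1,-2,-20],[0.01,0.003,-1.2],1],[[-1,-2,-20],[0.01,0.003,-1.32],1],[[-1.6,-2.8,-20],[0.01,0.003,-1.44],1],[[-1.6,-2.8,-20],[0.01,0.003,-1.47],1],[[-1.6,-2.8,-20],[0.01,0.003,-1.47],1]]'; python3 d.py .4484 -.1289 .0185 25
python3 - <<'E'
from h import *
p,d=camera("scene");p=p[:,:,::-1]
crop(p,242,160,302,220,8,"pics/g7.png")
q,d=camera("top");q=q[:,:,::-1]
u,v=map(int,w2p("top",(.4484,-.1289,.034)));print(u,v)
crop(q,u-30,v-30,u+30,v+30,8,"pics/g8.png")
cv2.imwrite("pics/scene1.png",p);cv2.imwrite("pics/top1.png",q)
cv2.imwrite("pics/g78.png",cv2.resize(np.hstack([cv2.imread("pics/g7.png"),cv2.imread("pics/g8.png")]),(800,400)))
E
```

```text
time_s: 8.78
eef_pos: [0.4471, -0.1281, 0.0969]
eef_rot: [-0.001, 0.534, 0.846, 0.0]
wrist_force: [0.4, 0.0, -0.3]
opening: 1.002
t 8.78 pos [ 0.4471 -0.1281  0.0969] yawY 25.5 tilt [-0.0018  0.0013] F [ 0.4  0.  -0.3] T [ 0.01  0.   -0.02] op 1.002 q6 -56.2
shift [-1.4  1.  78.4] turn [-0.0011 -0.0019  0.0087]
353 243
```

View pics/g78.png

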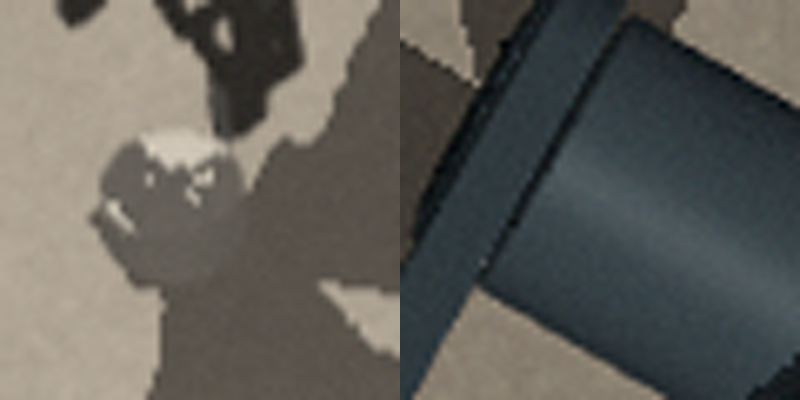

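Run:
```python
from h import *
for (a,b) in(((221,311),(284,261)),((232,322),(280,284))):
    A=pix2plane("scene",217+a[0]/5,130+a[1]/5,.031);B=pix2plane("scene",217+b[0]/5,130+b[1]/5,.031)
    print(A,B,np.degrees(np.arctan2(*(B-A)[[1,0]])),np.linalg.norm(B-A))
im=cv2.imread("pics/g6.png")
cv2.imwrite("pics/g6z.png",im[230:380,180:330].repeat(4,0).repeat(4,1))
```

```text
[ 0.46047894 -0.15082699  0.031     ] [ 0.43759813 -0.10664997  0.031     ] 117.381204172296 0.049750781744821684
[ 0.47032507 -0.14752101  0.031     ] [ 0.45321662 -0.11409796  0.031     ] 117.10680866165785 0.03754729302810501
```

View pics/g6z.png

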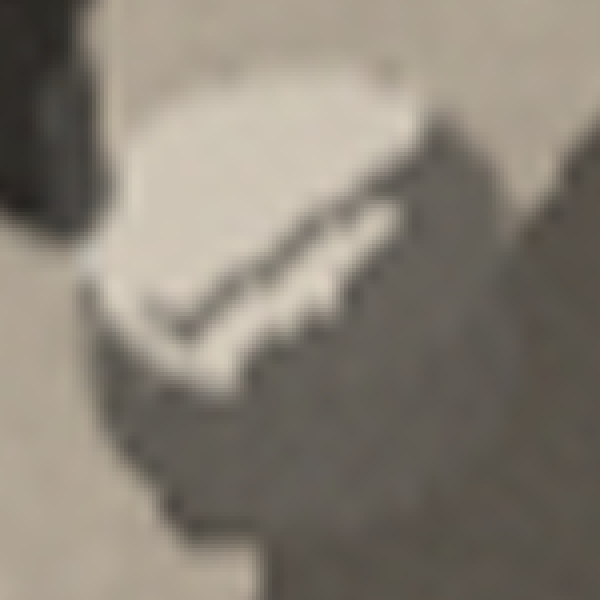

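```bash
python3 -m jog '[[[-1.4,1,25],[0,0,0.009],1],[[-1.4,1,50],[0,0,0.009],1],[[-1.4,1,68],[0,0,0.009],1],[[-1.4,1,76],[-0.001,-0.002,0.009],1],[[-1.4,1,80],[-0.001,-0.002,0.009],1],[[-1.4,1,80],[-0.001,-0.002,0.009],1],[[-1.4,1,80],[-0.001,-0.002,0.009],1]]'; python3 d.py .4484 -.1289 .016 25
```

```text
time_s: 9.47
eef_pos: [0.4491, -0.1292, 0.0176]
eef_rot: [0.001, 0.538, 0.843, -0.0]
wrist_force: [0.5, 0.4, 0.2]
opening: 1.001
t 9.47 pos [ 0.4491 -0.1292  0.0176] yawY 24.85 tilt [ 0.001  -0.0007] F [0.5 0.4 0.2] T [-0.04 -0.03 -0.05] op 1.001 q6 -55.5
shift [ 0.6 -0.5  1.6] turn [ 0.0006  0.0011 -0.0026]
```

```bash
python3 -m jog '[[[0.6,-0.5,1],[0,0.001,0],0.9],[[0.6,-0.5,1],[0,0.001,0],0.8],[[0.6,-0.5,1],[0,0.001,0],0.6],[[0.6,-0.5,1],[0,0.001,0],0],[[0.6,-0.5,1],[0,0.001,0],0],[[0.6,-0.5,1],[0,0.001,0],0],[[0.6,-0.5,1],[0,0.001,0],0]]'; python3 d.py .4484 -.1289 .016 25
```

```text
time_s: 10.05
eef_pos: [0.4492, -0.1293, 0.0179]
eef_rot: [0.001, 0.538, 0.843, 0.0]
wrist_force: [-1.1, 0.9, 7.2]
opening: 0.685
t 10.05 pos [ 0.4492 -0.1293  0.0179] yawY 24.85 tilt [ 0.0022 -0.0008] F [-1.1  0.9  7.2] T [ 0.18  0.34 -0.01] op 0.685 q6 -55.5
shift [ 0.8 -0.6  1.9] turn [ 0.0016  0.0016 -0.0027]
```

```bash
python3 -m jog '[[[0,0,-15],[0,0,0],0],[[0,0,-45],[0,0,0],0],[[0,0,-80],[0,0,0],0],[[0,0,-115],[0,0,0],0],[[0,0,-150],[0,0,0],0],[[0,0,-180],[0,0,0],0],[[0,0,-197],[0,0,0],0],[[0,0,-200],[0,0,0],0],[[0,0,-200],[0,0,0],0]]'; python3 d.py .5365 .245 .19 -47
python3 - <<'E'
from h import *
p,d=camera("scene");p=p[:,:,::-1]
crop(p,240,60,340,180,5,"pics/g9.png")
E
```

```text
time_s: 10.8
eef_pos: [0.4494, -0.1295, 0.2191]
eef_rot: [0.003, 0.538, 0.843, 0.0]
wrist_force: [0.7, -0.5, -1.6]
opening: 0.691
t 10.8 pos [ 0.4494 -0.1295  0.2191] yawY 24.85 tilt [ 0.0049 -0.0024] F [ 0.7 -0.5 -1.6] T [0.02 0.01 0.03] op 0.691 q6 -55.5
shift [303.3 236.3  28.6] turn [0.0056 0.0015 1.254 ]
```

View pics/g9.png

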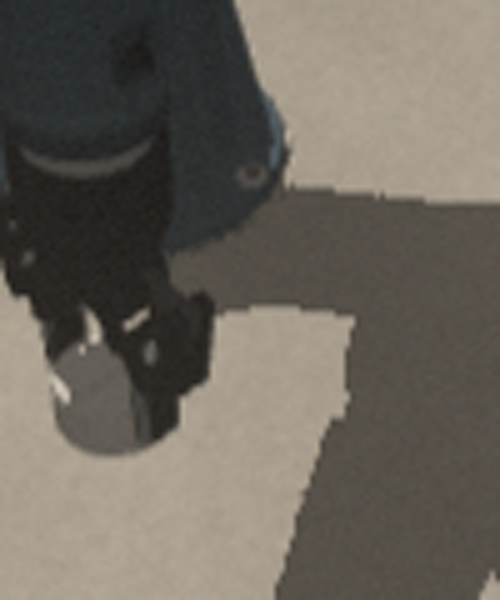

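```bash
python3 -m jog '[[[28,21,0],[0,0,0.1],0],[[56,43,0],[0,0,0.22],0],[[84,65,0],[0,0,0.34],0],[[112,87,0],[0,0,0.46],0],[[140,109,0],[0,0,0.58],0],[[168,131,0],[0,0,0.7],0],[[196,153,0],[0,0,0.82],0],[[224,175,0],[0,0,0.94],0],[[252,197,0],[0,0,1.06],0],[[280,218,0],[0.005,0.001,1.18],0],[[298,232,5],[0.005,0.001,1.254],0],[[303.3,236.3,15],[0.0056,0.0015,1.254],0],[[303.3,236.3,15],[0.0056,0.0015,1.254],0],[[303.3,236.3,15],[0.0056,0.0015,1.254],0]]'; python3 d.py .5365 .245 .16 -47
```

```text
time_s: 12.02
eef_pos: [0.5337, 0.2452, 0.1992]
eef_rot: [-0.002, 0.93, 0.368, -0.004]
wrist_force: [-0.2, -0.3, -0.8]
opening: 0.691
t 12.02 pos [0.5337 0.2452 0.1992] yawY -46.87 tilt [-0.0084 -0.0001] F [-0.2 -0.3 -0.8] T [-0.05 -0.05 -0.02] op 0.691 q6 59.9
shift [ 2.2  2.3 39.2] turn [-0.0057  0.0062  0.0022]
```

```bash
python3 -m jog '[[[2.2,2.3,3],[-0.005,0.006,0.002],0],[[2.2,2.3,10],[-0.005,0.006,0.002],0],[[2.2,2.3,20],[-0.005,0.006,0.002],0],[[2.2,2.3,30],[-0.005,0.006,0.002],0],[[2.2,2.3,38],[-0.005,0.006,0.002],0],[[2.2,2.3,39],[-0.005,0.006,0.002],0],[[2.2,2.3,39],[-0.005,0.006,0.002],0],[[2.2,2.3,39],[-0.005,0.006,0.002],0]]'; python3 d.py .5365 .245 .145 -47
python3 - <<'E'
from h import *
o=get_obs();x,y,z=o["eef_pos"]
for n in("scene","top"):
    p,d=camera(n);p=p[:,:,::-1].copy();cv2.imwrite(f"pics/{n}2.png",p)
    u,v=map(int,w2p(n,(.537,.246,.13)));u0,v0=u-40,v-40;s=5
    im=cv2.resize(p[v0:v0+80,u0:u0+80],None,fx=s,fy=s,interpolation=cv2.INTER_CUBIC)
    c=np.array([x,y])+.0007*np.array([.731,.682]);t=np.linspace(0,2*np.pi,60)
    for zz,col in((z-.0179,(0,0,255)),(z+.0121,(0,255,0))):
        q=np.array([w2p(n,(c[0]+.03*np.cos(a),c[1]+.03*np.sin(a),zz)) for a in t]);q=(q+.5-[u0,v0])*s-.5
        cv2.polylines(im,[np.round(q*8).astype(np.int32)],True,col,1,cv2.LINE_AA,3)
    cv2.imwrite(f"pics/c_{n}.png",im)
cv2.imwrite("pics/c2.png",np.hstack([cv2.imread("pics/c_scene.png"),cv2.imread("pics/c_top.png")]))
E
```

```text
time_s: 12.68
eef_pos: [0.5367, 0.245, 0.1602]
eef_rot: [-0.0, 0.93, 0.367, -0.0]
wrist_force: [0.2, 0.3, -0.8]
opening: 0.685
t 12.68 pos [0.5367 0.245  0.1602] yawY -46.99 tilt [-0.0005  0.0004] F [ 0.2  0.3 -0.8] T [ 0.01 -0.03 -0.03] op 0.685 q6 60.0
shift [-0.1 -0.1 15.2] turn [-0.0007  0.0001  0.0002]
```

View pics/c2.png

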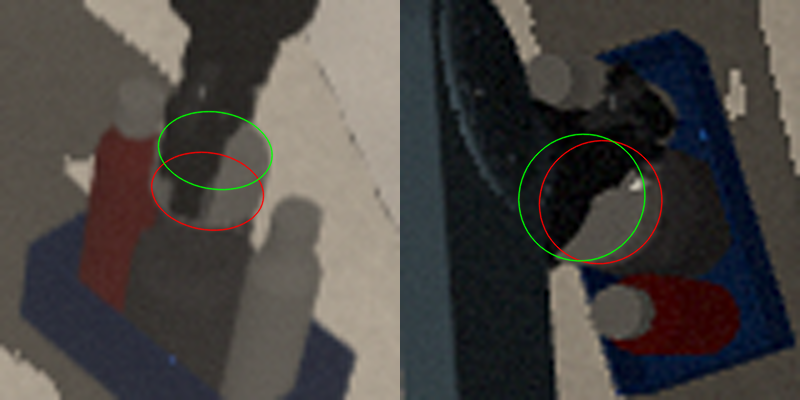

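```bash
python3 -m jog '[[[0,0,4],[0,0,0],0],[[0,0,8],[0,0,0],0],[[0,0,12],[0,0,0],0],[[0,0,14],[0,0,0],0],[[0,0,14],[0,0,0],0]]'; python3 d.py .5365 .245 .140 -47; python3 -m jog '[[[0,0,2],[0,0,0],0],[[0,0,4],[0,0,0],0],[[0,0,4],[0,0,0],0]]'; python3 d.py .5365 .245 .136 -47
```

```text
time_s: 13.2
eef_pos: [0.5366, 0.2451, 0.1461]
eef_rot: [-0.0, 0.93, 0.367, -0.0]
wrist_force: [0.4, -0.2, -0.1]
opening: 0.69
t 13.2 pos [0.5366 0.2451 0.1461] yawY -46.98 tilt [-0.0004  0.0004] F [ 0.4 -0.2 -0.1] T [ 0.04  0.03 -0.03] op 0.69 q6 60.0
shift [-0.2  0.   6.1] turn [-0.0006  0.      0.0003]
time_s: 13.45
eef_pos: [0.5377, 0.2455, 0.1424]
eef_rot: [-0.0, 0.93, 0.367, 0.001]
wrist_force: [3.6, 2.6, -1.4]
opening: 0.695
t 13.45 pos [0.5377 0.2455 0.1424] yawY -46.99 tilt [0.0022 0.0015] F [ 3.6  2.6 -1.4] T [ 0.39 -0.66 -0.06] op 0.695 q6 60.0
shift [-1.2 -0.4  6.4] turn [ 0.0004 -0.0026  0.0001]
```

```bash
python3 -m jog '[[[1.0,0,0],[0,0,0],0],[[1.0,0,0],[0,0,0],0],[[1.0,0,1],[0,0,0],0],[[1.0,0,1],[0,0,0],0]]'; python3 d.py .5385 .2463 .136 -47
```

```text
time_s: 13.78
eef_pos: [0.5379, 0.2461, 0.1409]
eef_rot: [-0.0, 0.93, 0.367, 0.001]
wrist_force: [0.1, -0.5, -1.2]
opening: 0.686
t 13.78 pos [0.5379 0.2461 0.1409] yawY -46.99 tilt [0.0009 0.0011] F [ 0.1 -0.5 -1.2] T [-0.01  0.02 -0.  ] op 0.686 q6 60.0
shift [0.6 0.3 4.9] turn [-0.0002 -0.0014  0.0001]
```

```bash
python3 -m jog '[[[0.3,0,1.5],[0,-0.001,0],0],[[0.3,0,3],[0,-0.001,0],0],[[0.3,0,4.5],[0,-0.001,0],0],[[0.3,0,4.5],[0,-0.001,0],0]]'; python3 d.py .5385 .2463 .131 -47
```

```text
time_s: 14.12
eef_pos: [0.5383, 0.2463, 0.1369]
eef_rot: [-0.0, 0.93, 0.367, 0.0]
wrist_force: [-1.7, -0.2, 4.7]
opening: 0.686
t 14.12 pos [0.5383 0.2463 0.1369] yawY -46.99 tilt [0.0006 0.0005] F [-1.7 -0.2  4.7] T [-0.07  0.22 -0.07] op 0.686 q6 60.1
shift [0.1 0.1 5.9] turn [ 0.0001 -0.0008  0.0002]
```

The lugs have entered the slots: the underside is at about 0.119, below the flange top, with only spring force. Pressing now.

```bash
python3 -m jog '[[[0,0,3],[0,0,0],0],[[0,0,6],[0,0,0],0],[[0,0,8],[0,0,0],0],[[0,0,9],[0,0,0],0],[[0,0,9],[0,0,0],0]]'; python3 d.py .5385 .2463 .126 -47
```

```text
time_s: 14.53
eef_pos: [0.5393, 0.2466, 0.1297]
eef_rot: [0.0, 0.93, 0.367, 0.002]
wrist_force: [-2.8, -0.7, 9.7]
opening: 0.689
t 14.53 pos [0.5393 0.2466 0.1297] yawY -46.98 tilt [0.0031 0.001 ] F [-2.8 -0.7  9.7] T [-0.17  0.46  0.05] op 0.689 q6 60.1
shift [-0.8 -0.3  3.7] turn [ 0.0014 -0.0029  0.0004]
```

```bash
python3 -m jog '[[[-0.5,0,3],[0,-0.002,0],0],[[-0.7,0,4.5],[0.001,-0.003,0],0],[[-0.7,0,5.4],[0.001,-0.003,0],0],[[-0.7,0,5.4],[0.001,-0.003,0],0],[[-0.7,0,5.4],[0.001,-0.003,0],0]]'; python3 d.py .5385 .2463 .126 -97
```

```text
time_s: 14.95
eef_pos: [0.5394, 0.2466, 0.1265]
eef_rot: [0.0, 0.93, 0.367, 0.001]
wrist_force: [-4.9, -1.0, 13.1]
opening: 0.686
t 14.95 pos [0.5394 0.2466 0.1265] yawY -46.96 tilt [0.0019 0.0003] F [-4.9 -1.  13.1] T [-0.07  0.82  0.04] op 0.686 q6 60.1
shift [-0.9 -0.4  0.5] turn [ 3.000e-04 -2.000e-03  8.734e-01]
```

```bash
python3 -m jog '[[[-0.3,0,2.4],[0,-0.001,0],0],[[-0.3,0,2.4],[0,-0.001,0.05],0],[[-0.3,0,2.4],[0,-0.001,0.12],0],[[-0.3,0,2.4],[0,-0.001,0.2],0],[[-0.3,0,2.4],[0,-0.001,0.28],0],[[-0.3,0,2.4],[0,-0.001,0.36],0]]'; python3 d.py .5385 .2463 .126 -97
```

```text
time_s: 15.45
eef_pos: [0.5399, 0.246, 0.126]
eef_rot: [0.001, 0.981, 0.193, 0.001]
wrist_force: [-4.9, -5.2, 12.5]
opening: 0.686
t 15.45 pos [0.5399 0.246  0.126 ] yawY -67.77 tilt [ 0.0026 -0.0011] F [-4.9 -5.2 12.5] T [-0.64  0.79  0.24] op 0.686 q6 80.9
shift [-1.2 -0.8 -0. ] turn [ 0.0014 -0.0025  0.5102]
```

```bash
python3 -m jog '[[[-0.8,-0.2,2.0],[0.001,-0.002,0.07],0],[[-0.8,-0.2,2.0],[0.001,-0.002,0.15],0],[[-0.8,-0.2,2.0],[0.001,-0.002,0.23],0],[[-0.8,-0.2,2.0],[0.001,-0.002,0.31],0],[[-0.8,-0.2,2.0],[0.001,-0.002,0.39],0],[[-0.8,-0.2,2.0],[0.001,-0.002,0.45],0],[[-0.8,-0.2,2.0],[0.001,-0.002,0.5],0],[[-0.8,-0.2,2.0],[0.001,-0.002,0.51],0]]'; python3 d.py .5385 .2463 .126 -99
```

```text
time_s: 16.12
eef_pos: [0.5398, 0.2459, 0.126]
eef_rot: [0.0, 0.998, -0.062, 0.001]
wrist_force: [-4.4, -2.6, 12.0]
opening: 0.688
t 16.12 pos [0.5398 0.2459 0.126 ] yawY -97.11 tilt [ 0.0024 -0.0006] F [-4.4 -2.6 12. ] T [-0.39  0.75  0.12] op 0.688 q6 110.2
shift [-1.3 -0.2 -0. ] turn [ 0.0002 -0.0024  0.033 ]
```

```bash
python3 -m jog '[[[-0.5,0,1.8],[0,-0.001,0.03],0],[[-0.5,0,1.8],[0,-0.001,0.05],0],[[-0.5,0,1.8],[0,-0.001,0.05],0]]'; python3 d.py .5385 .2463 .126 -103
```

```text
time_s: 16.37
eef_pos: [0.5398, 0.2458, 0.126]
eef_rot: [0.0, 0.996, -0.087, 0.001]
wrist_force: [-4.9, -3.4, 11.7]
opening: 0.69
t 16.37 pos [0.5398 0.2458 0.126 ] yawY -100.01 tilt [ 0.0026 -0.0009] F [-4.9 -3.4 11.7] T [-0.45  0.87 -0.02] op 0.69 q6 113.1
shift [-1.3 -0.3  0. ] turn [ 0.0004 -0.0027  0.0522]
```

```bash
python3 -m jog '[[[-0.5,0,1.8],[0,-0.001,0.03],0],[[-0.5,0,1.8],[0,-0.001,0.05],0],[[-0.5,0,1.8],[0,-0.001,0.05],0]]'; python3 d.py .5385 .2463 .126 -103
```

```text
time_s: 16.62
eef_pos: [0.5399, 0.2464, 0.1261]
eef_rot: [-0.0, 0.994, -0.112, 0.002]
wrist_force: [-4.6, -0.4, 11.4]
opening: 0.688
t 16.62 pos [0.5399 0.2464 0.1261] yawY -102.87 tilt [ 0.0033 -0.0002] F [-4.6 -0.4 11.4] T [0.01 0.75 0.29] op 0.688 q6 116.0
shift [-1.3  0.4  0.1] turn [-0.0006 -0.0032  0.0022]
```

```bash
python3 -m jog '[[[-0.5,0,1.9],[0,-0.001,0.02],0],[[-0.5,0,1.9],[0,-0.001,0.04],0],[[-0.5,0,1.9],[0,-0.001,0.04],0]]'; python3 d.py .5385 .2463 .126 -103
```

```text
time_s: 16.87
eef_pos: [0.5399, 0.2465, 0.126]
eef_rot: [0.0, 0.991, -0.131, 0.002]
wrist_force: [-4.1, -2.6, 11.9]
opening: 0.678
t 16.87 pos [0.5399 0.2465 0.126 ] yawY -105.0 tilt [ 0.004 -0.001] F [-4.1 -2.6 11.9] T [-0.37  0.76  1.47] op 0.678 q6 118.2
shift [-1.3  0.5  0. ] turn [ 0.     -0.0041 -0.035 ]
```

The stop is felt (1.5 Nm). Easing back and letting it rise.

```bash
python3 -m jog '[[[-0.3,0,1],[0,-0.001,-0.03],0],[[-0.3,0,-1],[0,-0.002,-0.035],0],[[-0.3,0,-3.5],[0,-0.003,-0.035],0],[[-0.3,0,-6],[0,-0.003,-0.035],0],[[-0.3,0,-7.5],[0,-0.003,-0.035],0],[[-0.3,0,-8.5],[0,-0.003,-0.035],0],[[-0.3,0,-8.5],[0,-0.003,-0.035],0]]'; python3 d.py .5385 .2463 .133 -103
```

```text
time_s: 17.45
eef_pos: [0.5395, 0.2466, 0.1332]
eef_rot: [-0.0, 0.994, -0.113, 0.0]
wrist_force: [4.8, 2.0, -10.5]
opening: 0.687
t 17.45 pos [0.5395 0.2466 0.1332] yawY -103.02 tilt [ 0.0007 -0.0001] F [  4.8   2.  -10.5] T [ 0.32 -0.74  0.34] op 0.687 q6 116.1
shift [-0.9  0.5  0.2] turn [-0.0001 -0.0007 -0.0003]
```

Lifting meets a 10.5 N pull at the locked height, so it is retained. Releasing.

```bash
python3 -m jog '[[[0,0,0.5],[0,0,0],0],[[0,0,0.3],[0,0,0],0],[[0,0,0],[0,0,0],0.8],[[0,0,0],[0,0,0],1],[[0,0,0],[0,0,0],1],[[0,0,0],[0,0,0],1]]'; python3 d.py .539 .2463 .133 -103; python3 -m jog '[[[-0.5,0,-15],[0,0,0],1],[[-0.5,0,-40],[0,0,0],1],[[-0.5,0,-75],[0,0,0],1],[[-0.5,0,-110],[0,0,0],1],[[-0.5,0,-120],[0,0,0],1],[[-0.5,0,-120],[0,0,0],1]]';python3 d.py .35 .05 .25 -103
```

```text
time_s: 17.95
eef_pos: [0.5396, 0.2465, 0.1334]
eef_rot: [-0.0, 0.994, -0.114, 0.001]
wrist_force: [-0.2, 0.6, 0.2]
opening: 1.001
t 17.95 pos [0.5396 0.2465 0.1334] yawY -103.04 tilt [ 0.0011 -0.    ] F [-0.2  0.6  0.2] T [ 0.    0.04 -0.02] op 1.001 q6 116.2
shift [-0.6  0.4  0.4] turn [-0.0002 -0.001  -0.0006]
time_s: 18.45
eef_pos: [0.5413, 0.2472, 0.2582]
eef_rot: [-0.001, 0.994, -0.114, 0.004]
wrist_force: [0.1, -0.2, 0.1]
opening: 0.998
t 18.45 pos [0.5413 0.2472 0.2582] yawY -103.04 tilt [0.0092 0.0019] F [ 0.1 -0.2  0.1] T [-0.01  0.02 -0.02] op 0.998 q6 116.2
shift [-141.9  235.3    6. ] turn [-0.0039 -0.0085 -0.0006]
```

Moving back for a clear view.

```bash
python3 -m jog '[[[-20,33,0],[0,0,0],1],[[-40,66,0],[0,0,0],1],[[-60,99,0],[0,0,0],1],[[-80,132,0],[0,0,0],1],[[-100,165,0],[0,0,0],1],[[-120,198,0],[0,0,0],1],[[-142,235,0],[0,0,0],1],[[-142,235,0],[0,0,0],1],[[-142,235,0],[0,0,0],1]]'
python3 - <<'E'
from ov import *
for n,win in(("scene",(365,105,445,205)),("top",(175,165,250,255))):
    p,d=camera(n);p=p[:,:,::-1].copy();cv2.imwrite(f"pics/{n}3.png",p);np.save(f"pics/{n}3.npy",d)
    P=cloud(n,d);m=(d>0)&(np.hypot(P[...,0]-.538,P[...,1]-.246)<.034)&(P[...,2]>.13)&(P[...,2]<.165);print(n,m.sum(),P[m].mean(0).round(4),np.percentile(P[m][:,2],[25,50,75]).round(4))
    overlay(n,p,.5385,.2463,18+90,"A",win,5,f"pics/f_{n}.png")   # rib drawn at -7
a=cv2.imread("pics/f_scene.png");b=cv2.imread("pics/f_top.png");h=max(a.shape[0],b.shape[0])
pd=lambda x:np.vstack([x,np.zeros((h-x.shape[0],x.shape[1],3),np.uint8)])
c=np.hstack([cv2.resize(cv2.imread("pics/scene3.png")[105:205,365:445],None,fx=5,fy=5)[:h],pd(b)]);cv2.imwrite("pics/f.png",c)
E
```

```text
time_s: 19.2
eef_pos: [0.3486, 0.0492, 0.255]
eef_rot: [-0.001, 0.993, -0.116, 0.004]
wrist_force: [-0.2, -0.3, -0.6]
opening: 0.999
scene 366 [0.5446 0.2422 0.1449] [0.1432 0.1461 0.1482]
top 505 [0.5376 0.2447 0.1434] [0.1419 0.1435 0.1453]
```

View pics/f.png

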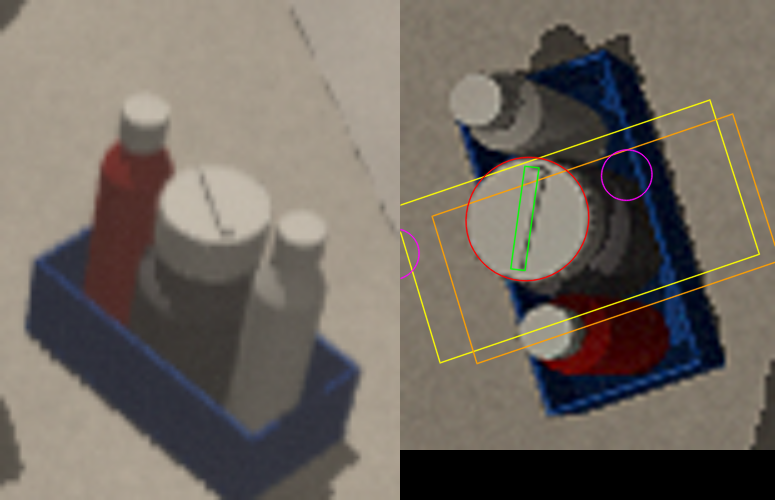

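View pics/scene3.png

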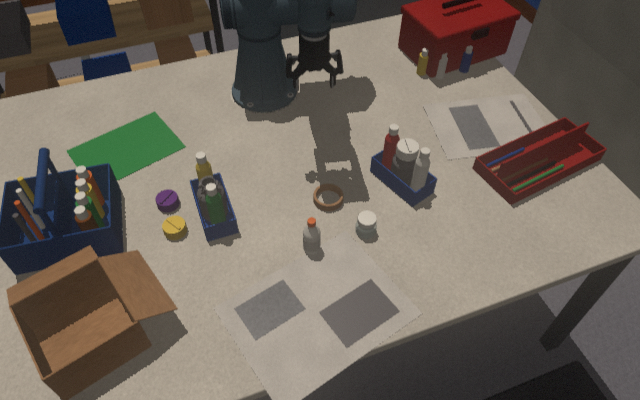

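The cap sits level on jar B at the locked height. Its rib is parallel to the expected locked line, which in the top crop runs from about (532,168) to (518,270). The tape, glue and pot haven't moved, so I'm handing in.

```bash
python3 -c "
from bench import *
print(hand_in())"
```

```text
the job is handed in; nothing more can be done
None
```

The safety cap is now locked on jar B, and the job was handed in at about 19 s of the 58 s allowed.

**What I did:**
- **Jar A:** pressed the cap down (13–15 N), turned it 50° anticlockwise and lifted it off.
- **Regrasp:** set it upright on the table, let go, and took it again at 90°.
- **Jar B:** fitted it over the slots and pressed it to about 12 mm below the neck point. I turned it clockwise about 58° by the wrist, until the stop was felt (1.5 Nm), then let it rise.

**Last checks:**
- **Lock:** pulling up at the locked height met about 10 N, so the cap is held.
- **Height and angle:** the cap top reads about 0.1435 m from the top camera, against 0.144 m when it was locked on jar A. The rib lies along the expected locked direction to within a few degrees.
- **Surroundings:** the tape, glue, pot and look-alikes look unmoved in the pictures. The gripper was open and clear of everything.

**Disagreements:**
- **Position of jar B:** it felt about 1–2 mm from my first camera estimate, so I shifted the cap after a light side touch of about 4 N.
- **Turn angle:** the 58° is more than 50° plus the 5° of play. The rest is probably fitting-angle error plus a slight slip at the stop.

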